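Close the turned boxes with the lids of their own wood

ROBOT

A 6-joint arm with a two-finger parallel gripper is mounted at the origin on the work surface. World frame = base frame: x ahead of the robot, y to its left, z up, the work surface at z = 0. Lengths are in mm, angles in rad, forces in N, time in s.
With the tool pointing down it reaches from about 350 to 975 mm from the base axis. Payload 7.1 kg.
Tool frame: the origin (TCP) lies at the very end of the fingers, on their centre line; the grasp point (between the pads) lies 19 mm behind it (ctrl.grip_depth is the distance from the TCP to the grasp point, in mm); x points along the fingers, z is the direction in which the jaws open and shut, and the axes are right-handed (so a half turn about x gives the same grasp; the last joint's range is limited). The gripper opens to 88 mm and grips with 3 to 60 N. Pads are 20 mm wide; open, the fingers measure 115 mm over their backs; the gripper's body (75 mm by 178 mm) begins 61 mm behind the grasp point.
Start: joints at [1.236, 0.423, 1.63, -0, 1.089, -0.019], TCP at [194.079, 594.086, 188.675] pointing down, gripper open.
Joint ranges: [-3, 3], [-0.9, 2.11], [0.09, 2.58], [-1.31, 4.45], [0.11, 2.69], [-2.54, 2.54]. Speed limits (rad/s): [2.39, 2.39, 3.01, 3.14, 3.14, 3.14].

INTERFACE

Orientations are given as a rotation vector (axis times angle).
In Python, from workcell import ctrl gives the robot as it stands. The module is installed in compiled form; this text tells all that it offers.
- The arm moves only by the tool send_rows, never from a script. Its argument "rows" is a list of rows, each a list of 4 numbers: the shift along the tool's x, y, z in mm, then the turn about the tool's x in rad. In form: [[x, y, z, turn], ...]. A call has 1 to 10 rows; each row shifts and turns the pose as measured when the row begins, along the tool's axes as they then stand; what a row does not reach is not made up. A row lasts 1/12 s, in which the tool goes at most 41.7 mm and 7.16 degrees, less where a joint would pass 70% of its speed; a pose out of reach is approached as far as the arm can. A call with a gripper value outside its range is refused whole. "fingers" is the opening, from 0 (shut) to 1 (fully open), set as the call begins (left out, the last holds). The fingers move at their own pace and stop on an object; the grip force is fixed at half the most. Time passes only in rows, so rows that do not move let the fingers close. It gives the time, the measured TCP pose, the force and the opening at its end, in the units of the state.
- ctrl.get_obs(): the state, without advancing time (a new reading comes with each control period).
- ctrl.get_image(name): name is "scene" or "top" or "wrist"; returns a dict with "img" (420x560x3 uint8, red, green, blue), "depth" (420x560 float32, mm along the optical axis (not along the pixel's ray), 0 where there is no reading), "mtx" (3x3 intrinsics, pixels), "dist_coeffs" ([k1, k2, p1, p2, k3] as OpenCV has them; the pictures are not rectified), "world_from_camera" (4x4, takes a point from camera to world coordinates). Camera axes: x right, y down, z forward; pixel columns grow to the right and rows downward; lengths in mm; the calibration is good to about 2 mm. A picture is of the moment at which its call begins.
- ctrl.close_job(): hands the job in, once; it reports no verdict.
The state is a dict: "t": time; "qpos": joint angles; "qvel": joint speeds; "joint_torque": joint torques, N m; "ee_pos": TCP position; "orientation": TCP orientation; "ft_force": force on the tool from outside, world axes, zero at the start; "moment": the same for the moment, N m; "width": finger opening in mm.
Only numpy, scipy, OpenCV 4.12 (cv2) and the standard library are available. Lean on these libraries where they do the work, as an engineer would, in place of code of your own. Each camera call takes 0.05 s, during which the arm holds its last target.

TASK

Close the four turned wooden boxes: pick up the lids by the small handles on top and put each one on the box of the same wood or colour, lowering it (not dropping it) until it sits level with its disc resting on the rim. The boxes stay standing where they are, and the two drawer knobs are left alone.

Things in the scene. Friction and masses are not known exactly. Their poses are not given: they have to be found in the camera images.
- box_maple: Small round turned box (open pot) of pale cream maple, loose, standing open on the bench: 68 mm across, 36 mm high, 6 mm wall, mouth 56 mm across, inner floor 8 mm up, about 0.13 kg. Origin: centre of its underside; z up along its axis.
- lid_maple: Lid of pale cream maple, loose, right side up: tapered spigot below (36 mm across at its foot, 48 at its top; 0 to 8 mm up), disc 66 mm across (8 to 14 mm up), upright round handle to hold it by, 20 mm across (14 to 42 mm up); 0.05 kg. Seated: spigot in the mouth with 4 mm play, disc on the rim, origin 28 mm above the box's. Origin: centre of the spigot's foot; z up.
- box_walnut: Small round turned box (open pot) of very dark brown walnut, loose, standing open on the bench: 68 mm across, 36 mm high, 6 mm wall, mouth 56 mm across, inner floor 8 mm up, about 0.13 kg. Origin: centre of its underside; z up along its axis.
- lid_walnut: Lid of very dark brown walnut, loose, right side up: tapered spigot below (36 mm across at its foot, 48 at its top; 0 to 8 mm up), disc 66 mm across (8 to 14 mm up), upright round handle to hold it by, 20 mm across (14 to 42 mm up); 0.05 kg. Seated: spigot in the mouth with 4 mm play, disc on the rim, origin 28 mm above the box's. Origin: centre of the spigot's foot; z up.
- box_padauk: Small round turned box (open pot) of orange-red padauk, loose, standing open on the bench: 68 mm across, 36 mm high, 6 mm wall, mouth 56 mm across, inner floor 8 mm up, about 0.13 kg. Origin: centre of its underside; z up along its axis.
- lid_padauk: Lid of orange-red padauk, loose, right side up: tapered spigot below (36 mm across at its foot, 48 at its top; 0 to 8 mm up), disc 66 mm across (8 to 14 mm up), upright round handle to hold it by, 20 mm across (14 to 42 mm up); 0.05 kg. Seated: spigot in the mouth with 4 mm play, disc on the rim, origin 28 mm above the box's. Origin: centre of the spigot's foot; z up.
- box_blue: Small round turned box (open pot) of blue-stained wood, loose, standing open on the bench: 68 mm across, 36 mm high, 6 mm wall, mouth 56 mm across, inner floor 8 mm up, about 0.13 kg. Origin: centre of its underside; z up along its axis.
- lid_blue: Lid of blue-stained wood, loose, right side up: tapered spigot below (36 mm across at its foot, 48 at its top; 0 to 8 mm up), disc 66 mm across (8 to 14 mm up), upright round handle to hold it by, 20 mm across (14 to 42 mm up); 0.05 kg. Seated: spigot in the mouth with 4 mm play, disc on the rim, origin 28 mm above the box's. Origin: centre of the spigot's foot; z up.
- knob_maple: Turned drawer knob of pale cream maple, mushroom shaped, loose, upright: 40 mm across its domed head, 36 mm high, 30 mm foot. Not a lid. Origin: centre of its underside; z up.
- knob_walnut: Turned drawer knob of very dark brown walnut, mushroom shaped, loose, upright: 40 mm across its domed head, 36 mm high, 30 mm foot. Not a lid. Origin: centre of its underside; z up.
Things that resemble listed ones, but are neither listed nor needed, are in the scene too. Leave any pink look-alike of the box_padauk alone.

How it is judged (in metres and radians):
At the end, for the whole second after the job is handed in: Each lid sits on the box of its own wood: centred within 8 mm, its origin 24 to 30.5 mm above the box's, level within 0.08 rad; every box upright within 0.08 rad, on the bench, within 40 mm of where it began; both drawer knobs within 30 mm of where they began; all at rest (under 0.02 m/s) (horizontal distance between lid_maple and box_maple below 0.008 m and z of lid_maple in the frame of box_maple between 0.024 and 0.0305 m and angle between each of lid_maple, box_maple, lid_walnut, box_walnut, lid_padauk, box_padauk, lid_blue, box_blue's own z axis and vertical below 0.08 rad and distance of each of box_maple, box_walnut, box_padauk, box_blue from where it was at the start of the episode below 0.04 m and height (world z) of each of box_maple, box_walnut, box_padauk, box_blue below 0.01 m and linear speed of each of lid_maple, box_maple, lid_walnut, box_walnut, lid_padauk, box_padauk, lid_blue, box_blue below 0.02 m/s and horizontal distance between lid_walnut and box_walnut below 0.008 m and z of lid_walnut in the frame of box_walnut between 0.024 and 0.0305 m and horizontal distance between lid_padauk and box_padauk below 0.008 m and z of lid_padauk in the frame of box_padauk between 0.024 and 0.0305 m and horizontal distance between lid_blue and box_blue below 0.008 m and z of lid_blue in the frame of box_blue between 0.024 and 0.0305 m and distance of each of knob_maple, knob_walnut from where it was at the start of the episode below 0.03 m); the robot touches nothing.
It fails at once if a lid is dropped or thrown instead of being lowered into place ((linear speed of lid_maple above 0.8 m/s and contact force between lid_maple and the fingers below 0.05 N) or (linear speed of lid_walnut above 0.8 m/s and contact force between lid_walnut and the fingers below 0.05 N) or (linear speed of lid_padauk above 0.8 m/s and contact force between lid_padauk and the fingers below 0.05 N) or (linear speed of lid_blue above 0.8 m/s and contact force between lid_blue and the fingers below 0.05 N)).
It fails at once if a drawer knob is disturbed (moved over 30 mm) (distance of any of knob_maple, knob_walnut from where it was at the start of the episode above 0.03 m).
It also fails if it takes over 106 s, if anything falls off the work surface, if the arm or the gripper's body presses on something with over 40 N, if the wrist force passes 120 N, or if a joint passes its speed limit or range.

## Working session

There is one attempt and no reset: what is moved stays moved. The work goes in short steps, Python scripts to look and compute and a tool call to move; the robot and the scene stay as the last step left them, time stands still between calls to the robot, and variables do not carry over. Pictures are saved under pics/ and viewed, and the job is handed in when it is done.

Besides the shell and the picture viewer there is one more tool, called after "Emit:" as name(argument=value, ...), one argument or row to a line, values as JSON. send_rows: Moves the arm, as the interface text tells. Its arguments: {"type":"object","properties":{"rows":{"type":"array"},"fingers":{"type":"number"}},"required":["rows"]}

```bash
mkdir -p pics; cat > h.py <<'E'
import numpy as np, cv2
from workcell import ctrl
def snap(n,f):
    d=ctrl.get_image(n); cv2.imwrite('pics/'+f+'.png',cv2.cvtColor(d['img'],cv2.COLOR_RGB2BGR)); np.savez('pics/'+f+'.npz',**d); return d
def ray(d,uv,z):
    p=cv2.undistortPoints(np.array(uv,float).reshape(-1,1,2),d['mtx'],d['dist_coeffs']).reshape(-1,2)
    T=d['world_from_camera']; v=np.c_[p,np.ones(len(p))]@T[:3,:3].T; o=T[:3,3]
    return o+v*((z-o[2])/v[:,2])[:,None]
E
python3 - <<'E'
from h import *
for n in ['top','scene','wrist']:
    d=snap(n,n+'0'); print(n,d['mtx'].round(1).tolist(),d['dist_coeffs'],d['world_from_camera'].round(3).tolist())
o=ctrl.get_obs()
for k in o: print(k,o[k])
E
```

```text
top [[408.7, 0.0, 288.1], [0.0, 408.7, 208.2], [0.0, 0.0, 1.0]] [-0.07303642  0.          0.          0.          0.        ] [[-0.02, -0.992, 0.127, 418.835], [-1.0, 0.023, 0.018, -8.59], [-0.021, -0.126, -0.992, 816.417], [0.0, 0.0, 0.0, 1.0]]
scene [[411.1, 0.0, 280.8], [0.0, 411.1, 213.3], [0.0, 0.0, 1.0]] [-0.00660705  0.          0.          0.          0.        ] [[-0.683, 0.454, -0.572, 1026.639], [0.73, 0.422, -0.538, 479.016], [-0.003, -0.785, -0.619, 578.037], [0.0, 0.0, 0.0, 1.0]]
wrist [[304.1, 0.0, 284.7], [0.0, 304.1, 209.7], [0.0, 0.0, 1.0]] [-0.06793461  0.          0.          0.          0.        ] [[0.31, 0.919, 0.245, 126.603], [0.951, -0.299, -0.081, 615.155], [-0.001, 0.258, -0.966, 384.19], [0.0, 0.0, 0.0, 1.0]]
t 0.15
qpos [ 1.23597748e+00  4.23667838e-01  1.63048101e+00 -7.26390641e-06
  1.08859749e+00 -1.89827104e-02]
qvel [ 0.00137546 -0.00268175 -0.00247716  0.00142295  0.00051669  0.00140543]
joint_torque [-1.01453606e-03 -5.44987643e+01 -2.73918539e+01  6.43657031e-02
  2.04905804e-02 -6.55951453e-05]
ee_pos [193.94951249 593.665234   188.09184713]
orientation [-0.9741509   1.34318756  0.97304852]
ft_force [ 0.39167567  0.81718855 -0.23516185]
moment [ 0.05196916 -0.0144552  -0.01804166]
width 88.20312224430675
```

View pics/top0.png

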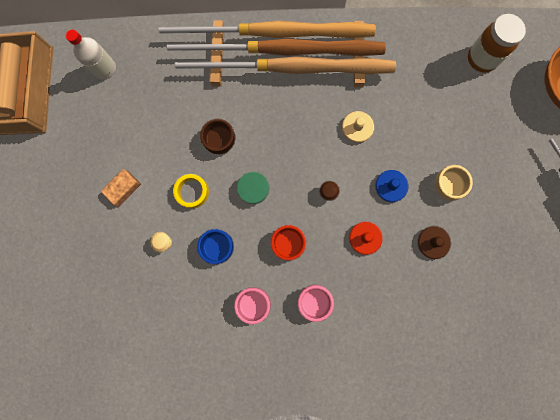

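View pics/scene0.png

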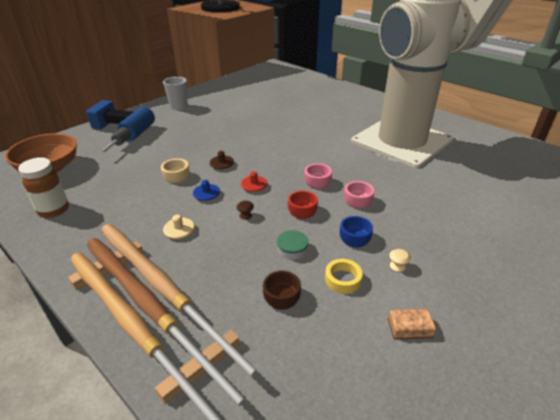

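View pics/wrist0.png

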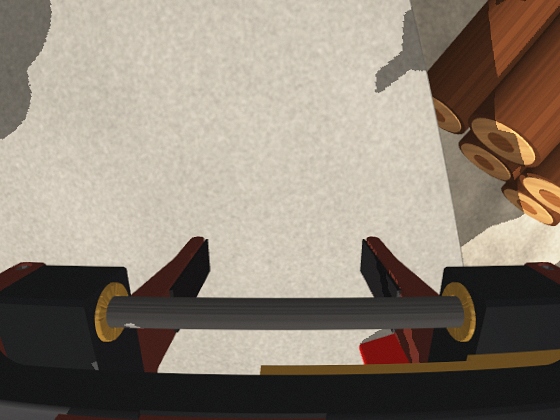

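```bash
cat >> h.py <<'E'
def cloud(d):
    h,w=d['depth'].shape; u,v=np.meshgrid(np.arange(w),np.arange(h))
    p=cv2.undistortPoints(np.c_[u.ravel(),v.ravel()].astype(float).reshape(-1,1,2),d['mtx'],d['dist_coeffs']).reshape(-1,2)
    P=np.c_[p,np.ones(len(p))]*d['depth'].reshape(-1,1)
    T=d['world_from_camera']; W=P@T[:3,:3].T+T[:3,3]; W[d['depth'].ravel()<=0]=np.nan
    return W.reshape(h,w,3)
def near(W,c,r,z0,z1):
    m=(np.hypot(W[...,0]-c[0],W[...,1]-c[1])<r)&(W[...,2]>z0)&(W[...,2]<z1); return W[m]
E
python3 - <<'E'
from h import *
seed=dict(box_walnut=(218,136),box_maple=(455,182),box_blue=(215,247),box_padauk=(288,243),lid_maple=(358,127),lid_blue=(392,186),lid_padauk=(366,238),lid_walnut=(434,243),knob_walnut=(329,190),knob_maple=(160,242),green=(253,187),yel=(190,190),pinkA=(252,306),pinkB=(315,303))
d=dict(np.load('pics/top0.npz')); W=cloud(d)
print('bench z',np.nanmedian(W[250:330,350:500,2]),np.nanmedian(W[330:400,100:200,2]))
s=dict(np.load('pics/scene0.npz')); S=cloud(s)
print('scene bench', np.nanmedian(near(S,(400,-100),60,-20,8)[:,2]))
for n,c in seed.items():
    g=ray(d,[c],30 if 'box' in n else 20)[0]
    out=[]
    for X in (W,S):
        for z0,z1 in ((5,60),(30,60)):
            P=near(X,g,50,z0,z1)
            if len(P)<5: out.append(None);continue
            (cx,cy),r=cv2.minEnclosingCircle(P[:,:2].astype(np.float32))
            out.append([len(P),round(cx),round(cy),round(r),round(np.percentile(P[:,2],98))])
    print(n,g.round(0)[:2],out)
E
```

```text
bench z -1.3545641424459518 -1.2121402150719405
scene bench -1.1618213448197139
box_walnut [668. 143.] [[952, 671, 146, 35, 37], [309, 671, 146, 35, 38], [1218, 671, 145, 34, 36], [378, 671, 145, 34, 37]]
box_maple [ 564. -323.] [[1012, 564, -321, 35, 36], [338, 564, -322, 34, 37], [542, 565, -322, 37, 36], [161, 566, -324, 36, 36]]
box_blue [447. 149.] [[968, 448, 149, 34, 37], [338, 448, 149, 34, 37], [845, 449, 149, 35, 36], [258, 449, 149, 35, 37]]
box_padauk [452.   8.] [[913, 453, 7, 34, 36], [316, 453, 7, 34, 37], [693, 455, 6, 35, 36], [211, 454, 6, 35, 36]]
lid_maple [ 683. -138.] [[802, 687, -139, 33, 41], [87, 687, -138, 10, 43], [544, 688, -139, 33, 41], [74, 688, -139, 10, 42]]
lid_blue [ 560. -200.] [[846, 563, -201, 33, 41], [89, 562, -201, 10, 43], [405, 563, -201, 33, 41], [53, 564, -202, 10, 42]]
lid_padauk [ 459. -144.] [[864, 459, -144, 33, 41], [91, 459, -144, 10, 43], [375, 461, -145, 34, 41], [50, 461, -144, 10, 42]]
lid_walnut [ 446. -277.] [[847, 448, -281, 34, 42], [98, 449, -280, 10, 44], [312, 449, -280, 34, 41], [44, 449, -280, 10, 43]]
knob_walnut [555. -75.] [[311, 553, -76, 20, 36], [228, 553, -75, 19, 36], [211, 554, -75, 19, 35], [106, 555, -74, 17, 35]]
knob_maple [459. 260.] [[285, 459, 259, 19, 36], [205, 459, 258, 17, 36], [301, 462, 257, 20, 35], [170, 461, 258, 18, 35]]
green [565.  75.] [[811, 563, 75, 32, 28], None, [697, 563, 75, 33, 27], None]
yel [562. 201.] [[552, 561, 202, 35, 25], None, [748, 562, 200, 35, 25], None]
pinkA [333.  79.] [[1011, 336, 78, 34, 37], [341, 336, 79, 34, 37], [651, 336, 77, 35, 36], [193, 335, 77, 35, 36]]
pinkB [337. -42.] [[962, 338, -43, 34, 37], [324, 338, -43, 34, 38], [563, 339, -41, 35, 36], [162, 339, -41, 35, 36]]
```

```bash
cat >> h.py <<'E'
from scipy.spatial.transform import Rotation as Ro
def to(x,y,z,yaw_zaxis=None):
    o=ctrl.get_obs(); R=Ro.from_rotvec(o['orientation']).as_matrix(); v=R.T@(np.array([x,y,z])-o['ee_pos'])
    print('t',round(o['t'],2),'pos',o['ee_pos'].round(1),'w',round(o['width'],1),'f',np.round(o['ft_force'],1)); print('shift tool',v.round(1)); print('R',R.round(3).tolist())
E
python3 - <<'E'
from h import *
to(563,-201,150)
E
```

```text
t 0.15 pos [193.9 593.7 188.1] w 88.2 f [ 0.4  0.8 -0.2]
shift tool [  38.8 -597.6 -640.7]
R [[-0.0, -0.951, 0.311], [-0.001, 0.311, 0.951], [-1.0, 0.0, -0.001]]
```

Emit:
send_rows(
  rows=[
    [0,0,0,0.12],
    [0,0,0,0.12],
    [0,0,0,0.12],
    [0,0,0,0.12],
    [0,0,0,0.12],
    [0,0,0,0.12],
    [0,0,0,0.12],
    [0,0,0,0.12],
    [0,0,0,0.12],
    [0,0,0,0.12],
  ],
  fingers=0.55,
)

```text
t: 0.98
ee_pos: [193.0, 591.1, 184.5]
orientation: [-0.014, 1.574, 0.001]
ft_force: [-0.2, 0.0, 0.3]
width: 48.4
```

```bash
python3 -c "
from h import *
to(460,-144.5,120); R=Ro.from_rotvec(ctrl.get_obs()['orientation']).as_matrix(); print(np.arctan2(R[0,1],R[1,1]))"
```

```text
t 0.98 pos [193.  591.1 184.5] w 48.4 f [-0.2  0.   0.3]
shift tool [  69.5 -737.6  260.2]
R [[-0.003, -0.01, 1.0], [-0.008, 1.0, 0.009], [-1.0, -0.008, -0.003]]
-0.009517287274452224
```

Emit:
send_rows(
  rows=[
    [0,-37,13.3,0],
    [0,-37,13.3,0],
    [0,-37,13.3,0],
    [0,-37,13.3,0],
    [0,-37,13.3,0],
    [0,-37,13.3,0],
    [0,-37,13.3,0],
    [0,-37,13.3,0],
    [0,-37,13.3,0],
    [0,-37,13.3,0],
  ],
)

```text
t: 1.82
ee_pos: [327.8, 212.5, 183.8]
orientation: [-0.014, 1.573, 0.005]
ft_force: [1.4, 0.3, 0.4]
width: 48.3
```

Emit:
send_rows(
  rows=[
    [0,-37,13.3,0],
    [0,-37,13.3,0],
    [0,-37,13.3,0],
    [0,-37,13.3,0],
    [0,-37,13.3,0],
    [0,-37,13.3,0],
    [0,-37,13.3,0],
    [0,-37,13.3,0],
    [0,-37,13.3,0],
    [0,-37,13.3,0],
  ],
)

```text
t: 2.65
ee_pos: [466.5, -176.4, 187.0]
orientation: [-0.013, 1.57, 0.005]
ft_force: [0.7, -0.3, 1.2]
width: 48.6
```

```bash
python3 -c "
from h import *
to(460,-144.5,80)"
```

```text
t 2.65 pos [ 466.5 -176.4  187. ] w 48.6 f [ 0.7 -0.3  1.2]
shift tool [106.8  32.5  -6.3]
R [[0.001, -0.011, 1.0], [-0.005, 1.0, 0.011], [-1.0, -0.005, 0.001]]
```

Emit:
send_rows(
  rows=[
    [20,10,-2,0],
    [30,12,-3,0],
    [30,8,-1,0],
    [18,1,0,0],
    [0,0,0,0],
    [0,0,0,0],
  ],
)

```text
t: 3.15
ee_pos: [465.6, -157.2, 86.6]
orientation: [-0.006, 1.563, -0.009]
ft_force: [0.2, -0.6, 1.1]
width: 48.4
```

```bash
python3 -c "
from h import *
to(460,-144.5,18)
d=snap('wrist','w1')"
```

```text
t 3.15 pos [ 465.6 -157.2   86.6] w 48.4 f [ 0.2 -0.6  1.1]
shift tool [68.4 13.4 -6.2]
R [[0.008, 0.002, 1.0], [-0.01, 1.0, -0.002], [-1.0, -0.01, 0.008]]
```

View pics/w1.png

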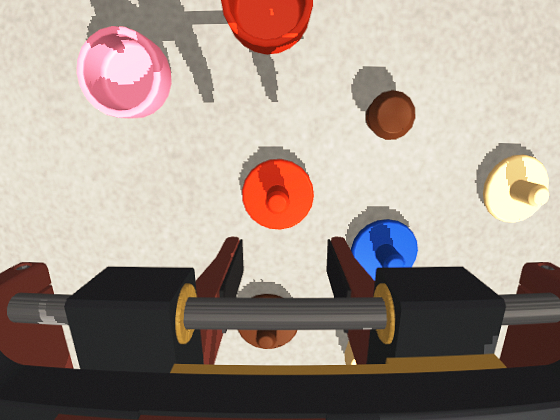

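The wrist view shows the padauk lid at (278,193), just ahead of the open fingers, with the blue lid at (385,250) and the walnut knob at (390,115). The map agrees, so I'll fine-align and descend.

Emit:
send_rows(
  rows=[
    [0,8,-3,0],
    [0,5,-2.5,0],
    [0,0,0,0],
    [0,0,0,0],
  ],
)

```text
t: 3.53
ee_pos: [462.2, -143.6, 90.6]
orientation: [-0.008, 1.556, -0.011]
ft_force: [0.4, -0.0, -0.3]
width: 48.1
```

```bash
python3 -c "
from h import *
to(460,-144.5,18)"
```

```text
t 3.53 pos [ 462.2 -143.6   90.6] w 48.1 f [ 0.4 -0.  -0.3]
shift tool [72.6  0.  -3.2]
R [[0.015, 0.002, 1.0], [-0.012, 1.0, -0.002], [-1.0, -0.012, 0.015]]
```

Emit:
send_rows(
  rows=[
    [20,0,-1.5,0],
    [20,0,-1,0],
    [16,0,0,0],
    [10,0,0,0],
    [4,0,0,0],
    [0,0,0,0],
    [0,0,0,0],
  ],
)

```text
t: 4.12
ee_pos: [466.5, -145.6, 23.7]
orientation: [-0.013, 1.544, -0.012]
ft_force: [-0.2, -0.6, 0.7]
width: 48.4
```

```bash
python3 -c "
from h import *
to(460,-144.5,18)"
```

```text
t 4.12 pos [ 466.5 -145.6   23.7] w 48.4 f [-0.2 -0.6  0.7]
shift tool [ 5.5  1.2 -6.6]
R [[0.027, 0.0, 1.0], [-0.016, 1.0, 0.0], [-1.0, -0.016, 0.027]]
```

Emit:
send_rows(
  rows=[
    [3,1,-4,0],
    [3,0,-3,0],
    [0,0,0,0],
    [0,0,0,0],
  ],
)

```text
t: 4.45
ee_pos: [460.5, -145.1, 19.1]
orientation: [-0.014, 1.54, -0.013]
ft_force: [0.2, 0.9, 0.1]
width: 48.5
```

```bash
python3 -c "
from h import *
to(460,-144.5,18)"
```

```text
t 4.45 pos [ 460.5 -145.1   19.1] w 48.5 f [0.2 0.9 0.1]
shift tool [ 1.1  0.6 -0.5]
R [[0.03, 0.0, 1.0], [-0.017, 1.0, 0.0], [-0.999, -0.017, 0.03]]
```

Good. Closing.

Emit:
send_rows(
  rows=[
    [0,0,0,0],
    [0,0,0,0],
    [0,0,0,0],
    [0,0,0,0],
    [0,0,0,0],
    [0,0,0,0],
  ],
  fingers=0,
)

```text
t: 4.95
ee_pos: [461.2, -145.4, 20.0]
orientation: [-0.014, 1.539, -0.014]
ft_force: [-0.6, 0.2, 0.2]
width: 11.7
```

Emit:
send_rows(
  rows=[
    [-10,0,0,0],
    [-20,0,0,0],
    [-20,0,0,0],
    [-20,0,0,0],
    [-10,0,0,0],
    [0,0,0,0],
    [0,0,0,0],
  ],
)

```text
t: 5.53
ee_pos: [457.8, -143.6, 106.0]
orientation: [-0.014, 1.54, -0.013]
ft_force: [0.8, -0.5, -0.5]
width: 0.2
```

```bash
python3 -c "
from h import *
to(453.5,6.5,100)
snap('wrist','w2')"
```

```text
t 5.53 pos [ 457.8 -143.6  106. ] w 0.2 f [ 0.8 -0.5 -0.5]
shift tool [  3.3 150.2  -4.4]
R [[0.031, 0.0, 1.0], [-0.017, 1.0, 0.0], [-0.999, -0.017, 0.031]]
```

View pics/w2.png

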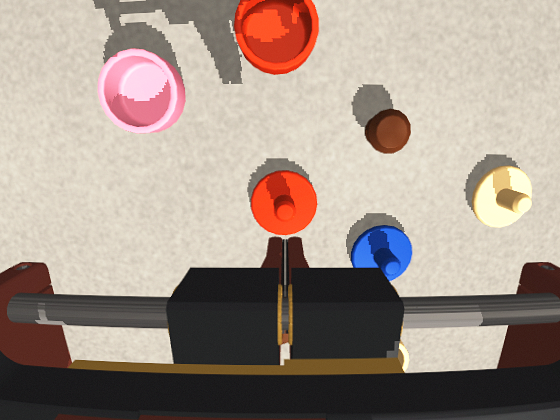

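The fingers shut to 0.2 mm, and the padauk lid still stands at (284,203): the grasp missed. I'll check why.

```bash
python3 -c "
from h import *
o=ctrl.get_obs(); d=dict(np.load('pics/w2.npz')); T=d['world_from_camera']; print(T.round(3).tolist())
def proj(p):
    Ti=np.linalg.inv(T); return cv2.projectPoints(np.array([p],float),cv2.Rodrigues(Ti[:3,:3])[0],Ti[:3,3],d['mtx'],d['dist_coeffs'])[0].ravel().round(0)
R=Ro.from_rotvec(o['orientation']).as_matrix()
print('tcp',proj(o['ee_pos']),'lid top',proj([460,-144.5,42]),'disc',proj([460,-144.5,14]))
W=cloud(d)
for uv in [(284,203),(300,190),(284,245),(310,80),(270,243),(295,243),(388,128)]: print(uv,W[uv[1],uv[0]].round(1))
t=snap('top','t2'); s=snap('scene','s2')
for X in (cloud(t),cloud(s)):
    for c in [(460,-144),]:
        P=near(X,c,60,30,60); print(len(P),P.mean(0) if len(P) else '')
"
```

```text
[[1.0, -0.007, 0.03, 451.072], [0.001, -0.962, -0.275, -70.487], [0.031, 0.274, -0.961, 300.862], [0.0, 0.0, 0.0, 1.0]]
tcp [286. 234.] lid top [286. 210.] disc [285. 202.]
(284, 203) [ 458.7 -138.5   41.4]
(300, 190) [ 475. -133.   13.]
(284, 245) [ 455.5 -133.4  149.7]
(310, 80) [483.9 -31.3   1.4]
(270, 243) [ 448.1 -131.6  150.9]
(295, 243) [ 461.4 -132.1  150. ]
(388, 128) [548.2 -73.7  36.4]
0 
52 [ 462.86994061 -143.08265026   37.20252668]
```

View pics/s2.png

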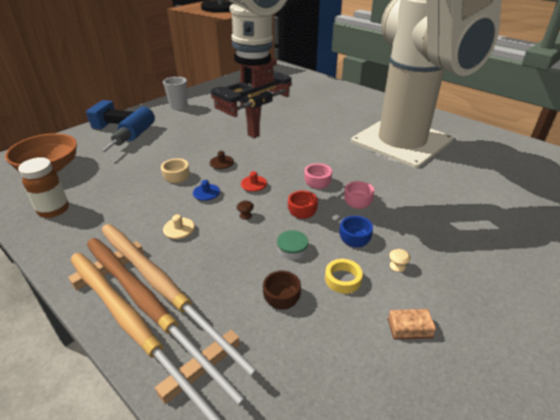

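View pics/t2.png

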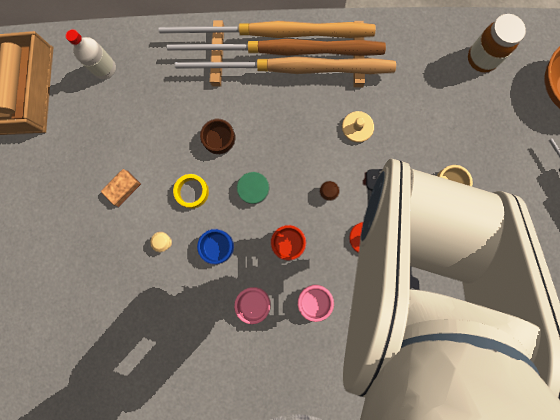

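```bash
python3 -c "
from h import *
s=dict(np.load('pics/s2.npz')); S=cloud(s)
for v in range(100,140,4): print(v,[ (u,S[v,u].round(0).tolist()) for u in (249,253,257)])
T=s['world_from_camera'];Ti=np.linalg.inv(T)
print(cv2.projectPoints(np.array([[457.8,-143.6,106]]),cv2.Rodrigues(Ti[:3,:3])[0],Ti[:3,3],s['mtx'],s['dist_coeffs'])[0])
o=ctrl.get_obs();print(o['ee_pos'],o['qpos'].round(3))
"
```

```text
100 [(249, [481.0, -122.0, 237.0]), (253, [480.0, -111.0, 240.0]), (257, [471.0, -109.0, 238.0])]
104 [(249, [492.0, -111.0, 235.0]), (253, [479.0, -113.0, 230.0]), (257, [471.0, -110.0, 229.0])]
108 [(249, [477.0, -128.0, 217.0]), (253, [464.0, -130.0, 212.0]), (257, [451.0, -131.0, 207.0])]
112 [(249, [469.0, -138.0, 202.0]), (253, [463.0, -131.0, 202.0]), (257, [450.0, -133.0, 197.0])]
116 [(249, [468.0, -140.0, 192.0]), (253, [465.0, -129.0, 194.0]), (257, [451.0, -132.0, 189.0])]
120 [(249, [466.0, -142.0, 181.0]), (253, [465.0, -130.0, 184.0]), (257, [452.0, -132.0, 179.0])]
124 [(249, [467.0, -142.0, 172.0]), (253, [465.0, -131.0, 174.0]), (257, [453.0, -131.0, 170.0])]
128 [(249, [464.0, -146.0, 159.0]), (253, [464.0, -133.0, 164.0]), (257, [453.0, -132.0, 160.0])]
132 [(249, [467.0, -143.0, 152.0]), (253, [466.0, -131.0, 156.0]), (257, [453.0, -132.0, 151.0])]
136 [(249, [465.0, -147.0, 140.0]), (253, [464.0, -134.0, 144.0]), (257, [454.0, -132.0, 141.0])]
[[[252.80990133 148.58464987]]]
[ 457.05813848 -143.36545302  104.71240741] [-0.324  0.325  2.031 -0.01   0.753 -0.317]
```

```bash
python3 -c "
from h import *
for f in ('s2','w2'):
    W=cloud(dict(np.load('pics/%s.npz'%f))); P=near(W,(457,-140),30,55,400)
    print(f,len(P),np.percentile(P[:,2],[0,2,5,20])); print(P[P[:,2]<P[:,2].min()+8].round(0).tolist()[:20])
d=dict(np.load('pics/w1.npz'));W=cloud(d)
for u in (235,240,330,335,340): print([(v,W[v,u].round(0).tolist()) for v in (238,242,250)])
"; python3 - <<'E'
import cv2
for f in('s2','w2'):
    i=cv2.imread(f'pics/{f}.png'); c=i[60:200,180:330] if f=='s2' else i[180:300,220:350]
    cv2.imwrite(f'pics/{f}z.png',cv2.resize(c,None,fx=4,fy=4))
E
```

```text
s2 1642 [137.49860157 145.37095372 154.30013935 197.11975426]
[[464.0, -153.0, 145.0], [446.0, -133.0, 145.0], [465.0, -153.0, 143.0], [465.0, -150.0, 144.0], [449.0, -134.0, 144.0], [448.0, -131.0, 144.0], [465.0, -153.0, 140.0], [465.0, -149.0, 142.0], [467.0, -144.0, 145.0], [466.0, -142.0, 145.0], [459.0, -133.0, 145.0], [455.0, -133.0, 144.0], [455.0, -130.0, 145.0], [450.0, -132.0, 142.0], [447.0, -133.0, 140.0], [465.0, -147.0, 140.0], [465.0, -143.0, 141.0], [466.0, -138.0, 144.0], [465.0, -136.0, 144.0], [464.0, -134.0, 144.0]]
w2 21715 [139.37815987 158.96176488 176.67486648 243.4587638 ]
[[448.0, -132.0, 142.0], [448.0, -132.0, 140.0], [449.0, -133.0, 139.0], [450.0, -132.0, 141.0], [450.0, -132.0, 140.0], [451.0, -132.0, 141.0], [451.0, -132.0, 140.0], [452.0, -132.0, 141.0], [452.0, -132.0, 142.0], [453.0, -132.0, 141.0], [454.0, -132.0, 141.0], [459.0, -132.0, 141.0], [459.0, -132.0, 140.0], [460.0, -132.0, 141.0], [460.0, -132.0, 142.0], [461.0, -132.0, 141.0], [461.0, -132.0, 143.0], [462.0, -132.0, 143.0], [462.0, -132.0, 142.0], [463.0, -132.0, 142.0]]
[(238, [437.0, -146.0, 124.0]), (242, [438.0, -146.0, 129.0]), (250, [439.0, -147.0, 137.0])]
[(238, [422.0, -193.0, 0.0]), (242, [440.0, -147.0, 125.0]), (250, [440.0, -151.0, 129.0])]
[(238, [511.0, -193.0, 1.0]), (242, [490.0, -147.0, 126.0]), (250, [489.0, -149.0, 133.0])]
[(238, [493.0, -146.0, 124.0]), (242, [492.0, -146.0, 130.0]), (250, [490.0, -147.0, 138.0])]
[(238, [496.0, -146.0, 124.0]), (242, [494.0, -146.0, 130.0]), (250, [493.0, -146.0, 141.0])]
```

View pics/s2z.png

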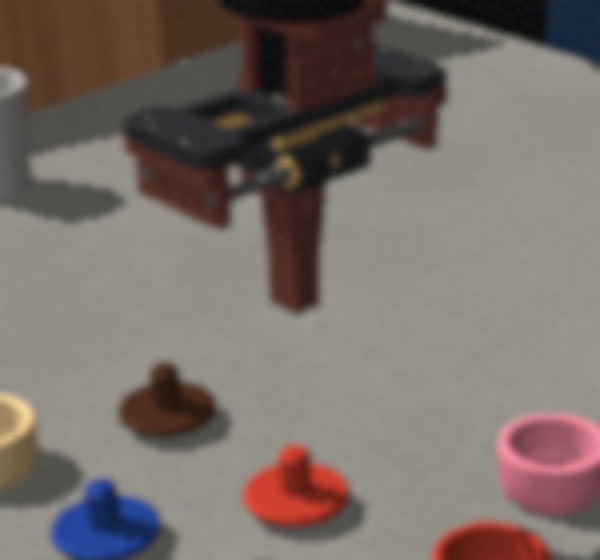

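Both cameras put the real fingertips about 34 mm above the reported TCP (about 139 against 106 mm). They closed above the handle without touching the lid. I'll go lower by that amount and verify on the way.

Emit:
send_rows(
  rows=[
    [15,0,0.5,0],
    [15,0,0.5,0],
    [15,0,0.5,0],
    [12,0,0,0],
    [8,0,0,0],
    [4,0,0,0],
    [0,0,0,0],
    [0,0,0,0],
  ],
  fingers=0.55,
)

```text
t: 6.35
ee_pos: [457.2, -143.5, 27.9]
orientation: [-0.011, 1.551, -0.011]
ft_force: [-0.1, -0.4, 0.6]
width: 47.5
```

```bash
python3 -c "
from h import *
to(460,-144.5,-14)
d=snap('wrist','w3');W=cloud(d); 
P=near(W,(460,-144),32,55,400); print(P[:,2].min()); print(P[P[:,2]<P[:,2].min()+3].round(0).tolist())
to(460,-144.5,-14)"
```

```text
t 6.35 pos [ 457.2 -143.5   27.9] w 47.5 f [-0.1 -0.4  0.6]
shift tool [42.  -0.5  1.9]
R [[0.02, -0.0, 1.0], [-0.014, 1.0, 0.0], [-1.0, -0.014, 0.02]]
60.95281116688872
[[483.0, -132.0, 63.0], [484.0, -132.0, 63.0], [484.0, -132.0, 63.0], [485.0, -132.0, 64.0], [487.0, -132.0, 63.0], [487.0, -132.0, 63.0], [488.0, -132.0, 63.0], [431.0, -133.0, 62.0], [432.0, -134.0, 62.0], [480.0, -134.0, 62.0], [480.0, -134.0, 63.0], [431.0, -133.0, 64.0], [432.0, -134.0, 62.0], [480.0, -134.0, 63.0], [432.0, -136.0, 64.0], [432.0, -136.0, 64.0], [432.0, -138.0, 64.0], [432.0, -141.0, 61.0], [480.0, -141.0, 63.0], [432.0, -142.0, 61.0], [480.0, -142.0, 63.0], [432.0, -142.0, 62.0], [480.0, -142.0, 63.0], [432.0, -142.0, 63.0], [480.0, -143.0, 63.0], [432.0, -143.0, 62.0], [432.0, -144.0, 63.0], [480.0, -144.0, 63.0], [432.0, -144.0, 63.0], [480.0, -145.0, 63.0], [432.0, -145.0, 63.0], [432.0, -145.0, 63.0], [432.0, -146.0, 63.0], [480.0, -146.0, 64.0], [432.0, -146.0, 64.0], [432.0, -147.0, 63.0], [432.0, -148.0, 64.0], [432.0, -148.0, 64.0], [432.0, -149.0, 64.0], [432.0, -150.0, 63.0], [432.0, -152.0, 62.0]]
t 6.4 pos [ 457.3 -143.5   28.1] w 48.3 f [-0.9 -0.3  0. ]
shift tool [42.1 -0.4  1.8]
R [[0.02, 0.0, 1.0], [-0.014, 1.0, 0.0], [-1.0, -0.014, 0.02]]
```

Emit:
send_rows(
  rows=[
    [12,0,1,0],
    [12,0,0.5,0],
    [9,0,0.5,0],
    [5,0,0,0],
    [2,0,0,0],
    [0,0,0,0],
    [0,0,0,0],
  ],
)

```text
t: 6.98
ee_pos: [463.5, -145.1, -10.0]
orientation: [-0.013, 1.544, -0.012]
ft_force: [0.6, 0.1, -0.7]
width: 48.3
```

```bash
python3 -c "
from h import *
to(460,-144.5,-14)"
```

```text
t 6.98 pos [ 463.5 -145.1  -10. ] w 48.3 f [ 0.6  0.1 -0.7]
shift tool [ 3.9  0.7 -3.6]
R [[0.027, 0.0, 1.0], [-0.016, 1.0, 0.0], [-1.0, -0.016, 0.027]]
```

Emit:
send_rows(
  rows=[
    [2,0.5,-2.5,0],
    [2,0,-1,0],
    [0,0,0,0],
    [0,0,0,0],
    [0,0,0,0],
    [0,0,0,0],
    [0,0,0,0],
  ],
  fingers=0,
)

```text
t: 7.57
ee_pos: [460.5, -144.9, -13.0]
orientation: [-0.013, 1.542, -0.013]
ft_force: [0.9, -0.9, -0.0]
width: 18.9
```

```bash
python3 -c "
from h import *
to(460,-144.5,-14)"
```

```text
t 7.57 pos [ 460.5 -144.9  -13. ] w 18.9 f [ 0.9 -0.9 -0. ]
shift tool [ 1.   0.4 -0.5]
R [[0.029, 0.0, 1.0], [-0.017, 1.0, 0.0], [-0.999, -0.017, 0.029]]
```

Emit:
send_rows(
  rows=[
    [0,0,0,0],
    [0,0,0,0],
    [-10,0,0,0],
    [-15,0,0,0],
    [-15,0,0,0],
    [-15,0,0,0],
    [-10,0,0,0],
    [0,0,0,0],
    [0,0,0,0],
  ],
)

```text
t: 8.32
ee_pos: [457.9, -143.5, 57.4]
orientation: [-0.013, 1.543, -0.013]
ft_force: [-0.8, 0.5, -0.7]
width: 19.1
```

```bash
python3 -c "
from h import *
snap('wrist','w4')
to(453.5,6.5,52)"
```

```text
t 8.37 pos [ 458.  -143.5   57.2] w 19.1 f [-0.1 -0.3 -0.8]
shift tool [  2.6 150.1  -4.6]
R [[0.028, 0.0, 1.0], [-0.016, 1.0, 0.0], [-0.999, -0.016, 0.028]]
```

View pics/w4.png

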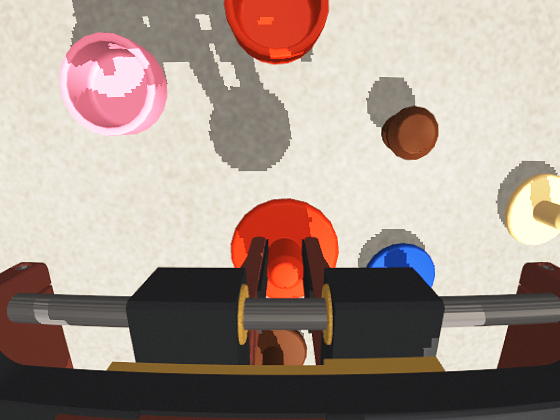

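Lid held (width 19, disc at (285,245) between the fingers). Carrying it to the padauk box.

Emit:
send_rows(
  rows=[
    [0,15,-1,0],
    [0,25,-1,0],
    [0,30,-1,0],
    [0,30,-1,0],
    [0,25,0,0],
    [0,15,0,0],
    [0,8,0,0],
    [0,0,0,0],
    [0,0,0,0],
  ],
)

```text
t: 9.12
ee_pos: [451.5, 9.2, 50.1]
orientation: [-0.011, 1.549, -0.015]
ft_force: [0.0, -0.3, -0.8]
width: 19.1
```

```bash
cat >> h.py <<'E'
def held(f,rgbsel):
    d=snap('wrist',f); W=cloud(d); o=ctrl.get_obs(); hsv=cv2.cvtColor(d['img'],cv2.COLOR_RGB2HSV)
    tip=o['ee_pos'][2]+33.5; m=rgbsel(hsv)&(abs(W[...,2]-(tip-6))<5)&(np.hypot(W[...,0]-o['ee_pos'][0],W[...,1]-o['ee_pos'][1])<60)
    P=W[m]; c,r=cv2.minEnclosingCircle(P[:,:2].astype(np.float32)); print('held disc',len(P),np.round(c,1),round(r,1),'z',np.median(P[:,2]).round(1))
E
python3 -c "
from h import *
held('w5',lambda h:(h[...,1]>150)&((h[...,0]<15)|(h[...,0]>170)))
to(454,6,52)"
```

```text
held disc 4568 [450.5   8.1] 32.8 z 77.6
t 9.17 pos [451.6   8.9  50.2] w 18.9 f [ 0.1  0.3 -0.3]
shift tool [-1.7 -2.9  2.5]
R [[0.022, 0.003, 1.0], [-0.017, 1.0, -0.003], [-1.0, -0.017, 0.022]]
```

View pics/w5.png

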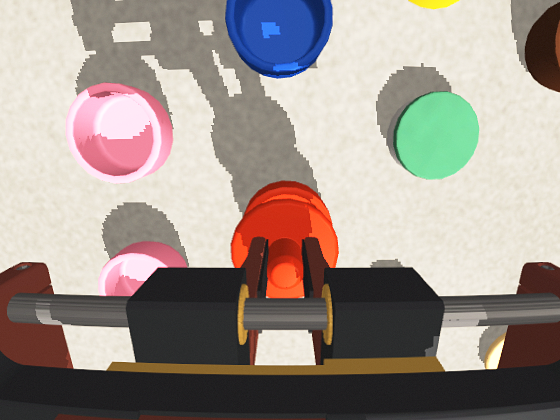

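Lid over the box (both red discs at about (285,240)). The measured disc centre is (450.5, 8.1), against the box at (453.5, 6.5). Correcting and lowering.

Emit:
send_rows(
  rows=[
    [4,-1.5,2,0],
    [8,0,1,0],
    [8,0,0.5,0],
    [6,0,0,0],
    [3,0,0,0],
    [0,0,0,0],
    [0,0,0,0],
  ],
)

```text
t: 9.75
ee_pos: [456.1, 2.8, 17.1]
orientation: [-0.006, 1.55, -0.021]
ft_force: [0.1, 1.2, 2.7]
width: 18.9
```

```bash
python3 -c "
from h import *
to(454.5,7.3,15)"
```

```text
t 9.75 pos [456.1   2.8  17.1] w 18.9 f [0.1 1.2 2.7]
shift tool [ 2.   4.6 -1.7]
R [[0.021, 0.009, 1.0], [-0.017, 1.0, -0.009], [-1.0, -0.017, 0.021]]
```

Emit:
send_rows(
  rows=[
    [0,2.5,-1,0],
    [1,2,-0.5,0],
    [1,0,0,0],
    [0,0,0,0],
    [0,0,0,0],
  ],
)

```text
t: 10.17
ee_pos: [454.8, 7.8, 15.3]
orientation: [-0.006, 1.549, -0.021]
ft_force: [-0.4, -0.1, 0.4]
width: 18.8
```

```bash
python3 -c "
from h import *
held('w6',lambda h:(h[...,1]>150)&((h[...,0]<15)|(h[...,0]>170)))
to(454.5,7.3,15)"
```

```text
held disc 4620 [453.4   6.6] 32.9 z 42.8
t 10.22 pos [454.8   7.8  15.3] w 18.9 f [-0.2  0.2  0.1]
shift tool [ 0.3 -0.5 -0.3]
R [[0.021, 0.009, 1.0], [-0.017, 1.0, -0.009], [-1.0, -0.017, 0.022]]
```

Emit:
send_rows(
  rows=[
    [1,0,0,0],
    [0,0,0,0],
    [0,0,0,0],
    [0,0,0,0],
    [0,0,0,0],
    [0,0,0,0],
  ],
  fingers=0.5,
)

```text
t: 10.72
ee_pos: [455.2, 7.8, 14.6]
orientation: [-0.006, 1.548, -0.02]
ft_force: [0.4, -0.5, -0.1]
width: 44.0
```

Emit:
send_rows(
  rows=[
    [-8,0,0,0],
    [-15,0,0,0],
    [-15,0,0,0],
    [-12,0,0,0],
    [-6,0,0,0],
    [0,0,0,0],
  ],
)

```text
t: 11.22
ee_pos: [453.1, 8.8, 74.3]
orientation: [-0.006, 1.55, -0.021]
ft_force: [0.3, 0.5, -0.8]
width: 44.1
```

```bash
python3 -c "
from h import *
to(563.5,-201,60)
s=snap('scene','s3'); S=cloud(s)
P=near(S,(453.5,6.5),45,37,48); print(cv2.minEnclosingCircle(P[:,:2].astype(np.float32)),np.median(P[:,2])); P=near(S,(453.5,6.5),45,55,80);print(P[:,2].max(),P.mean(0)); P=near(S,(453.5,6.5),45,18,33);print(cv2.minEnclosingCircle(P[:,:2].astype(np.float32)))"
```

```text
t 11.22 pos [453.1   8.8  74.3] w 44.1 f [ 0.3  0.5 -0.8]
shift tool [  20.2 -208.5  112. ]
R [[0.02, 0.009, 1.0], [-0.017, 1.0, -0.009], [-1.0, -0.017, 0.021]]
((455.2379455566406, 7.909209728240967), 32.8841438293457) 41.17600662068787
71.27319732604519 [458.29321584   9.26678875  64.2900695 ]
((457.4847106933594, 11.564600944519043), 33.1627311706543)
```

View pics/s3.png

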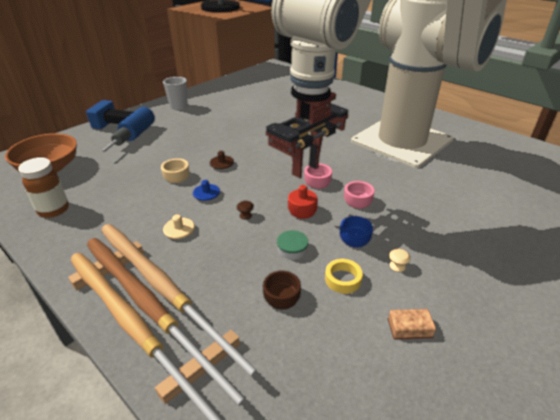

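Padauk lid seated: disc top at about 41 mm, and in the picture it sits level on the red box at (303,203). Next the blue lid.

Emit:
send_rows(
  rows=[
    [0,-15,8,0],
    [0,-25,13,0],
    [0,-33,17,0],
    [0,-33,17,0],
    [0,-33,17,0],
    [0,-30,15,0],
    [0,-20,12,0],
    [0,-10,6,0],
    [0,0,0,0],
    [0,0,0,0],
  ],
)

```text
t: 12.1
ee_pos: [555.6, -198.8, 72.4]
orientation: [-0.007, 1.56, -0.016]
ft_force: [0.2, -0.1, -0.1]
width: 43.8
```

```bash
python3 -c "
from h import *
to(563.5,-201,-14)"
```

```text
t 12.1 pos [ 555.6 -198.8   72.4] w 43.8 f [ 0.2 -0.1 -0.1]
shift tool [86.5 -0.9  6.9]
R [[0.011, 0.006, 1.0], [-0.015, 1.0, -0.006], [-1.0, -0.015, 0.011]]
```

Emit:
send_rows(
  rows=[
    [6,0,2,0],
    [12,0,2,0],
    [14,0,1,0],
    [12,0,0,0],
    [5,0,0,0],
    [0,0,0,0],
    [0,0,0,0],
  ],
)

```text
t: 12.68
ee_pos: [556.5, -191.2, 16.6]
orientation: [-0.01, 1.567, -0.009]
ft_force: [0.1, -0.1, -0.4]
width: 43.8
```

```bash
python3 -c "
from h import *
to(563.5,-201,-14); snap('wrist','w7')"
```

```text
t 12.68 pos [ 556.5 -191.2   16.6] w 43.8 f [ 0.1 -0.1 -0.4]
shift tool [30.7 -9.4  6.9]
R [[0.004, -0.001, 1.0], [-0.012, 1.0, 0.001], [-1.0, -0.012, 0.004]]
```

View pics/w7.png

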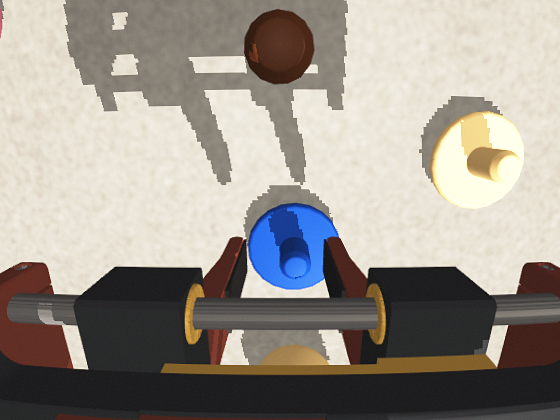

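Blue lid handle at (294,262), slightly right of the finger centre line at about 285, as computed. Correcting above the handle.

Emit:
send_rows(
  rows=[
    [0,-4,3,0],
    [0,-4,3,0],
    [0,-1,1,0],
    [0,0,0,0],
    [0,0,0,0],
  ],
)

```text
t: 13.15
ee_pos: [566.1, -202.0, 19.1]
orientation: [-0.011, 1.563, -0.01]
ft_force: [0.0, -0.4, -1.4]
width: 43.3
```

```bash
python3 -c "
from h import *
to(563.5,-201,-14)"
```

```text
t 13.15 pos [ 566.1 -202.    19.1] w 43.3 f [ 0.  -0.4 -1.4]
shift tool [33.1  1.4 -2.8]
R [[0.008, -0.0, 1.0], [-0.013, 1.0, 0.001], [-1.0, -0.013, 0.008]]
```

Emit:
send_rows(
  rows=[
    [6,0.5,-2,0],
    [10,0,-1,0],
    [9,0,0,0],
    [5,0,0,0],
    [2,0,0,0],
    [0,0,0,0],
    [0,0,0,0],
  ],
)

```text
t: 13.73
ee_pos: [562.1, -201.8, -17.1]
orientation: [-0.01, 1.564, -0.01]
ft_force: [-0.2, 0.3, 0.1]
width: 44.1
```

```bash
python3 -c "
from h import *
to(563.5,-201,-14)"
```

```text
t 13.73 pos [ 562.1 -201.8  -17.1] w 44.1 f [-0.2  0.3  0.1]
shift tool [-3.1  0.8  1.5]
R [[0.006, 0.0, 1.0], [-0.013, 1.0, 0.0], [-1.0, -0.013, 0.006]]
```

Emit:
send_rows(
  rows=[
    [-1.5,0.3,0.5,0],
    [0,0,0,0],
    [0,0,0,0],
    [0,0,0,0],
    [0,0,0,0],
    [0,0,0,0],
    [0,0,0,0],
  ],
  fingers=0,
)

```text
t: 14.32
ee_pos: [563.5, -201.6, -14.4]
orientation: [-0.01, 1.563, -0.01]
ft_force: [0.2, -0.5, 0.3]
width: 19.1
```

Emit:
send_rows(
  rows=[
    [-10,0,0,0],
    [-20,0,0,0],
    [-22,0,0,0],
    [-20,0,0,0],
    [-10,0,0,0],
    [0,0,0,0],
    [0,0,0,0],
  ],
)

```text
t: 14.9
ee_pos: [562.0, -200.2, 73.0]
orientation: [-0.01, 1.564, -0.01]
ft_force: [-0.6, 0.6, -1.0]
width: 19.2
```

```bash
python3 -c "
from h import *
held('w8',lambda h:(h[...,1]>150)&((h[...,0]<130)&(h[...,0]>100)))
to(450,150,75)"
```

```text
held disc 4365 [ 561.6 -201.4] 32.5 z 102.2
t 14.95 pos [ 562.  -200.2   72.8] w 18.8 f [ 0.7  0.3 -0.9]
shift tool [  -7.3  350.1 -111.9]
R [[0.007, -0.0, 1.0], [-0.013, 1.0, 0.0], [-1.0, -0.013, 0.007]]
```

Emit:
send_rows(
  rows=[
    [-2,15,-5,0],
    [-2,28,-9,0],
    [-1,35,-11,0],
    [0,38,-12,0],
    [0,38,-12,0],
    [0,38,-12,0],
    [0,38,-12,0],
    [0,36,-12,0],
    [0,32,-10,0],
    [0,20,-8,0],
  ],
)

```text
t: 15.78
ee_pos: [446.4, 129.0, 64.5]
orientation: [-0.003, 1.578, -0.019]
ft_force: [0.1, 0.0, -1.3]
width: 18.9
```

Emit:
send_rows(
  rows=[
    [0,10,-4,0],
    [0,3,-1,0],
    [0,0,0,0],
    [0,0,0,0],
  ],
)

```text
t: 16.12
ee_pos: [433.9, 146.9, 61.2]
orientation: [-0.011, 1.586, -0.013]
ft_force: [0.8, -0.2, -0.8]
width: 18.8
```

```bash
python3 -c "
from h import *
to(449,150,50)"
```

```text
t 16.12 pos [433.9 146.9  61.2] w 18.8 f [ 0.8 -0.2 -0.8]
shift tool [11.   3.3 15.3]
R [[-0.015, 0.002, 1.0], [-0.015, 1.0, -0.002], [-1.0, -0.015, -0.015]]
```

Emit:
send_rows(
  rows=[
    [2,1,5,0],
    [3,1,5,0],
    [3,1,4,0],
    [0,0,1,0],
    [0,0,0,0],
    [0,0,0,0],
  ],
)

```text
t: 16.62
ee_pos: [451.8, 146.5, 51.1]
orientation: [-0.006, 1.587, -0.019]
ft_force: [-0.0, 0.1, -0.5]
width: 19.0
```

```bash
python3 -c "
from h import *
held('w9',lambda h:(h[...,1]>150)&((h[...,0]<130)&(h[...,0]>100)))
to(449,150,50)"
```

```text
held disc 4458 [452.1 146.1] 32.5 z 80.2
t 16.67 pos [451.8 146.6  51.2] w 19.0 f [ 0.3 -0.8  0.2]
shift tool [ 1.2  3.4 -2.8]
R [[-0.016, 0.008, 1.0], [-0.016, 1.0, -0.008], [-1.0, -0.016, -0.016]]
```

View pics/w9.png

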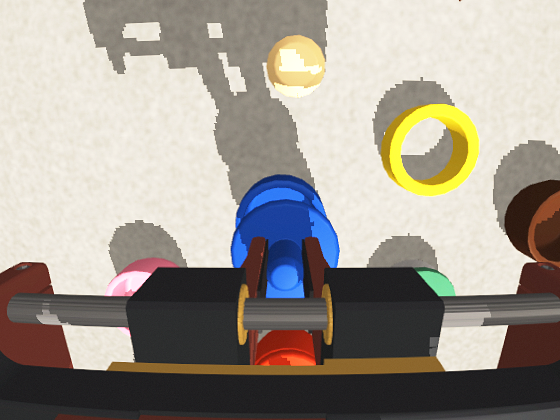

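Blue lid hangs over the blue box ((285,240) over (280,215)). It's 3–4 mm off; correcting and lowering.

Emit:
send_rows(
  rows=[
    [0,2,-2,0],
    [4,2,-1,0],
    [8,1,-0.5,0],
    [8,0.5,0,0],
    [6,0,0,0],
    [2,0,0,0],
    [0,0,0,0],
    [0,0,0,0],
  ],
)

```text
t: 17.33
ee_pos: [446.4, 152.0, 19.7]
orientation: [-0.007, 1.588, -0.019]
ft_force: [-0.8, 0.2, 0.1]
width: 18.9
```

```bash
python3 -c "
from h import *
held('w10',lambda h:(h[...,1]>150)&((h[...,0]<130)&(h[...,0]>100)))
to(448.5,149.5,13)"
```

```text
held disc 4453 [446.6 151. ] 32.5 z 48.8
t 17.38 pos [446.4 152.   19.7] w 19.0 f [ 0.1 -0.3 -0. ]
shift tool [ 6.7 -2.4  2.2]
R [[-0.017, 0.007, 1.0], [-0.016, 1.0, -0.008], [-1.0, -0.016, -0.017]]
```

Emit:
send_rows(
  rows=[
    [1,-1.5,1.5,0],
    [2,-0.5,0.4,0],
    [2,0,0,0],
    [1,0,0,0],
    [0,0,0,0],
    [0,0,0,0],
  ],
)

```text
t: 17.88
ee_pos: [449.3, 149.7, 13.9]
orientation: [-0.006, 1.586, -0.019]
ft_force: [0.0, 0.1, -0.7]
width: 19.2
```

```bash
python3 -c "
from h import *
held('w11',lambda h:(h[...,1]>150)&((h[...,0]<130)&(h[...,0]>100)))
to(448.5,149.5,13)"
```

```text
held disc 4534 [448.9 149.6] 33.2 z 43.0
t 17.93 pos [449.3 149.7  13.9] w 19.5 f [-0.2  0.2 -0.5]
shift tool [ 0.9 -0.2 -0.8]
R [[-0.015, 0.008, 1.0], [-0.016, 1.0, -0.008], [-1.0, -0.016, -0.015]]
```

Emit:
send_rows(
  rows=[
    [1,0,0,0],
    [0,0,0,0],
    [0,0,0,0],
    [0,0,0,0],
    [0,0,0,0],
    [0,0,0,0],
  ],
  fingers=0.5,
)

```text
t: 18.43
ee_pos: [449.6, 149.9, 13.2]
orientation: [-0.006, 1.585, -0.018]
ft_force: [-0.6, -0.2, 0.2]
width: 44.1
```

Emit:
send_rows(
  rows=[
    [-8,0,0,0],
    [-15,0,0,0],
    [-18,0,0,0],
    [-15,0,0,0],
    [-8,0,0,0],
    [0,0,0,0],
  ],
)

```text
t: 18.93
ee_pos: [449.8, 150.7, 81.2]
orientation: [-0.007, 1.587, -0.019]
ft_force: [0.3, 0.4, 0.5]
width: 43.8
```

```bash
cat >> h.py <<'E'
def seated(f,c):
    s=snap('scene',f); S=cloud(s)
    for z0,z1 in ((37,48),(18,33)):
        P=near(S,c,48,z0,z1); print(z0,len(P),np.round(cv2.minEnclosingCircle(P[:,:2].astype(np.float32))[0],1),np.median(P[:,2]).round(1))
E
python3 -c "
from h import *
seated('s4',(448.5,149)); to(449,-280,80)"
```

```text
37 453 [451. 149.] 41.2
18 184 [451.5 149.8] 25.8
t 18.98 pos [449.5 150.6  80.6] w 44.1 f [-0.  -0.1  0.5]
shift tool [   7.5 -430.5    2.8]
R [[-0.017, 0.008, 1.0], [-0.016, 1.0, -0.008], [-1.0, -0.016, -0.017]]
```

View pics/s4.png

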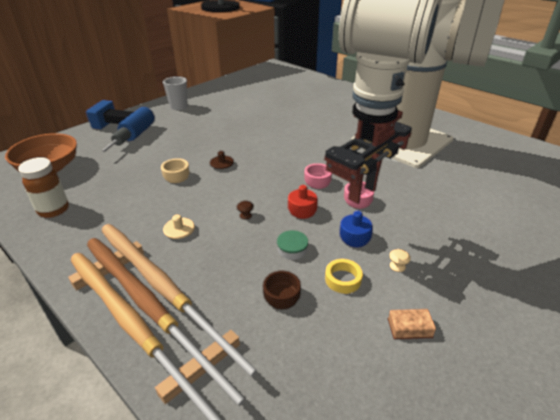

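Blue lid seated (disc top 41 mm; level on the box at (356,230)). Next the walnut lid.

Emit:
send_rows(
  rows=[
    [-2,-15,0,0],
    [-2,-28,0,0],
    [-1,-36,0,0],
    [0,-38,0,0],
    [0,-38,0,0],
    [0,-38,0,0],
    [0,-38,0,0],
    [0,-38,0,0],
    [0,-38,0,0],
    [0,-38,0,0],
  ],
)

```text
t: 19.82
ee_pos: [444.9, -201.8, 85.5]
orientation: [-0.015, 1.593, -0.006]
ft_force: [1.5, 0.4, 0.4]
width: 43.8
```

Emit:
send_rows(
  rows=[
    [0,-36,0,0],
    [0,-25,0,0],
    [0,-12,0,0],
    [0,-4,0,0],
    [0,0,0,0],
    [0,0,0,0],
  ],
)

```text
t: 20.32
ee_pos: [441.9, -287.3, 82.2]
orientation: [-0.006, 1.597, -0.011]
ft_force: [-0.2, 0.2, 0.4]
width: 43.8
```

```bash
python3 -c "
from h import *
to(448.5,-280,20)"
```

```text
t 20.32 pos [ 441.9 -287.3   82.2] w 43.8 f [-0.2  0.2  0.4]
shift tool [61.9  8.   8.2]
R [[-0.027, 0.003, 1.0], [-0.011, 1.0, -0.003], [-1.0, -0.011, -0.027]]
```

Emit:
send_rows(
  rows=[
    [6,3,3,0],
    [12,3,3,0],
    [14,1,1,0],
    [14,0,0,0],
    [8,0,0,0],
    [3,0,0,0],
    [0,0,0,0],
    [0,0,0,0],
  ],
)

```text
t: 20.98
ee_pos: [448.3, -269.5, 18.5]
orientation: [-0.012, 1.601, -0.0]
ft_force: [-0.5, -0.2, 0.2]
width: 44.0
```

```bash
python3 -c "
from h import *
to(448.5,-280,-14); snap('wrist','w12')"
```

```text
t 20.98 pos [ 448.3 -269.5   18.5] w 44.0 f [-0.5 -0.2  0.2]
shift tool [ 32.5 -10.2   1.1]
R [[-0.03, -0.008, 1.0], [-0.008, 1.0, 0.008], [-1.0, -0.008, -0.03]]
```

View pics/w12.png

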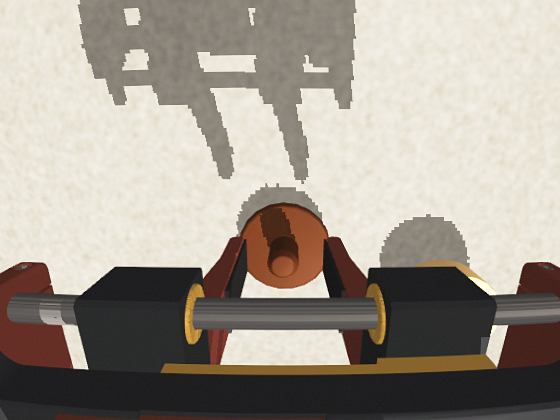

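Walnut lid handle at (283,263), centred between the fingers in x; it needs about 10 mm in -y.

Emit:
send_rows(
  rows=[
    [0,-4,0.5,0],
    [0,-4,0,0],
    [0,-1.5,0,0],
    [0,0,0,0],
    [0,0,0,0],
  ],
)

```text
t: 21.45
ee_pos: [450.6, -281.5, 20.9]
orientation: [-0.014, 1.597, -0.003]
ft_force: [0.7, -0.3, 0.3]
width: 43.7
```

```bash
python3 -c "
from h import *
to(448.5,-280,-14)"
```

```text
t 21.45 pos [ 450.6 -281.5   20.9] w 43.7 f [ 0.7 -0.3  0.3]
shift tool [35.   1.9 -1.2]
R [[-0.026, -0.007, 1.0], [-0.01, 1.0, 0.007], [-1.0, -0.01, -0.026]]
```

Emit:
send_rows(
  rows=[
    [6,0.5,-1,0],
    [10,0,0,0],
    [9,0,0,0],
    [5,0,0,0],
    [2,0,0,0],
    [0,0,0,0],
    [0,0,0,0],
  ],
)

```text
t: 22.03
ee_pos: [447.8, -281.2, -15.3]
orientation: [-0.012, 1.598, -0.003]
ft_force: [0.1, -0.6, 0.0]
width: 44.0
```

```bash
python3 -c "
from h import *
to(448.5,-280,-14)"
```

```text
t 22.03 pos [ 447.8 -281.2  -15.3] w 44.0 f [ 0.1 -0.6  0. ]
shift tool [-1.3  1.2  0.7]
R [[-0.027, -0.006, 1.0], [-0.01, 1.0, 0.006], [-1.0, -0.009, -0.027]]
```

Emit:
send_rows(
  rows=[
    [0,0.6,0,0],
    [0,0,0,0],
    [0,0,0,0],
    [0,0,0,0],
    [0,0,0,0],
    [0,0,0,0],
    [0,0,0,0],
  ],
  fingers=0,
)

```text
t: 22.62
ee_pos: [448.5, -280.8, -14.4]
orientation: [-0.013, 1.597, -0.003]
ft_force: [-0.2, 0.5, -0.5]
width: 19.2
```

Emit:
send_rows(
  rows=[
    [-10,0,0,0],
    [-20,0,0,0],
    [-22,0,0,0],
    [-22,0,0,0],
    [-12,0,0,0],
    [0,0,0,0],
    [0,0,0,0],
  ],
)

```text
t: 23.2
ee_pos: [450.3, -279.4, 78.1]
orientation: [-0.013, 1.597, -0.003]
ft_force: [0.2, 0.5, -0.7]
width: 19.2
```

```bash
python3 -c "
from h import *
held('w13',lambda h:(h[...,1]>110)&(h[...,0]<20))
to(671.5,146,80)"
```

```text
held disc 4479 [ 450.7 -280.2] 32.4 z 107.3
t 23.25 pos [ 450.3 -279.5   77.8] w 18.9 f [-0.3  0.1  0.1]
shift tool [-12.2 424.  223.7]
R [[-0.027, -0.007, 1.0], [-0.01, 1.0, 0.006], [-1.0, -0.01, -0.027]]
```

View pics/w13.png

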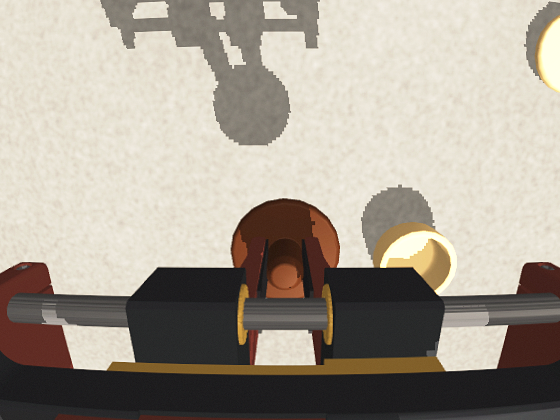

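Walnut lid held (disc at (285,245)). Carrying it to the walnut box.

Emit:
send_rows(
  rows=[
    [-2,14,7,0],
    [-2,25,13,0],
    [-1,33,17,0],
    [-1,35,18,0],
    [-1,35,18,0],
    [-1,35,18,0],
    [-1,35,18,0],
    [-1,35,18,0],
    [0,35,18,0],
    [0,35,18,0],
  ],
)

```text
t: 24.08
ee_pos: [609.8, 46.0, 69.9]
orientation: [-0.002, 1.613, -0.012]
ft_force: [0.7, -1.2, -0.8]
width: 19.1
```

Emit:
send_rows(
  rows=[
    [0,35,18,0],
    [0,28,16,0],
    [0,16,10,0],
    [0,7,5,0],
    [0,0,0,0],
    [0,0,0,0],
    [0,0,0,0],
  ],
)

```text
t: 24.67
ee_pos: [657.7, 142.8, 57.1]
orientation: [-0.009, 1.624, -0.006]
ft_force: [-0.4, 0.3, -1.2]
width: 19.3
```

```bash
python3 -c "
from h import *
to(671,146,50)"
```

```text
t 24.67 pos [657.7 142.8  57.1] w 19.3 f [-0.4  0.3 -1.2]
shift tool [ 6.3  3.3 13.7]
R [[-0.053, -0.002, 0.999], [-0.01, 1.0, 0.002], [-0.999, -0.01, -0.053]]
```

Emit:
send_rows(
  rows=[
    [1,1,5,0],
    [1,1,5,0],
    [1,1,3,0],
    [0,0,0,0],
    [0,0,0,0],
    [0,0,0,0],
  ],
)

```text
t: 25.17
ee_pos: [670.3, 139.9, 53.1]
orientation: [-0.005, 1.626, -0.012]
ft_force: [-0.5, -0.2, -0.7]
width: 18.8
```

```bash
python3 -c "
from h import *
held('w14',lambda h:(h[...,1]>110)&(h[...,0]<20))
to(671,146,50)"
```

```text
held disc 4572 [671.7 139.1] 32.6 z 82.3
t 25.22 pos [670.3 139.9  53.1] w 18.9 f [-0.2 -0.1 -1. ]
shift tool [3.  6.1 0.9]
R [[-0.056, 0.004, 0.998], [-0.011, 1.0, -0.005], [-0.998, -0.011, -0.055]]
```

View pics/w14.png

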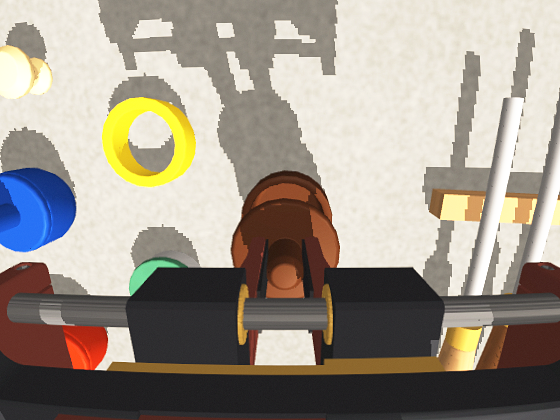

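Walnut lid (285,240) hangs over the walnut box and needs +6 mm in y. The gripper body stays well above the files. Lowering.

Emit:
send_rows(
  rows=[
    [0,3,-0.3,0],
    [4,3,-0.3,0],
    [8,1,0,0],
    [8,0.5,0,0],
    [7,0,0,0],
    [3,0,0,0],
    [0,0,0,0],
    [0,0,0,0],
  ],
)

```text
t: 25.88
ee_pos: [666.5, 148.3, 19.0]
orientation: [-0.006, 1.628, -0.012]
ft_force: [-0.6, 0.1, -0.4]
width: 19.5
```

```bash
python3 -c "
from h import *
held('w15',lambda h:(h[...,1]>110)&(h[...,0]<20))
to(670,146.5,13)"
```

```text
held disc 4570 [667.9 147.5] 32.6 z 48.1
t 25.93 pos [666.5 148.3  19. ] w 19.0 f [0.1 0.3 0. ]
shift tool [ 5.8 -1.7  3.9]
R [[-0.057, 0.003, 0.998], [-0.011, 1.0, -0.004], [-0.998, -0.011, -0.057]]
```

Emit:
send_rows(
  rows=[
    [0,-1,1.5,0],
    [2,-0.5,1,0],
    [2,0,0,0],
    [1,0,0,0],
    [0,0,0,0],
    [0,0,0,0],
  ],
)

```text
t: 26.43
ee_pos: [670.1, 146.4, 14.6]
orientation: [-0.005, 1.626, -0.012]
ft_force: [-0.3, -0.2, -0.6]
width: 19.1
```

```bash
python3 -c "
from h import *
held('w16',lambda h:(h[...,1]>110)&(h[...,0]<20))
to(670,146.5,13)"
```

```text
held disc 4611 [671.4 146.2] 32.9 z 43.7
t 26.48 pos [670.1 146.4  14.6] w 19.3 f [-0.   0.  -0.3]
shift tool [ 1.6  0.2 -0. ]
R [[-0.055, 0.004, 0.998], [-0.01, 1.0, -0.005], [-0.998, -0.011, -0.055]]
```

Emit:
send_rows(
  rows=[
    [1.5,0,0,0],
    [0,0,0,0],
    [0,0,0,0],
  ],
)

```text
t: 26.73
ee_pos: [671.5, 146.7, 14.7]
orientation: [-0.005, 1.623, -0.011]
ft_force: [0.1, -0.4, -0.1]
width: 19.0
```

Emit:
send_rows(
  rows=[
    [0,0,0,0],
    [0,0,0,0],
    [0,0,0,0],
    [0,0,0,0],
    [0,0,0,0],
    [0,0,0,0],
  ],
  fingers=0.5,
)

```text
t: 27.23
ee_pos: [670.9, 146.6, 14.1]
orientation: [-0.005, 1.624, -0.011]
ft_force: [-0.6, -0.6, -0.4]
width: 43.6
```

Emit:
send_rows(
  rows=[
    [-8,0,0,0],
    [-15,0,0,0],
    [-18,0,0,0],
    [-15,0,0,0],
    [-8,0,0,0],
    [0,0,0,0],
  ],
)

```text
t: 27.73
ee_pos: [674.8, 147.4, 84.6]
orientation: [-0.005, 1.624, -0.011]
ft_force: [0.1, -0.0, -0.3]
width: 44.0
```

```bash
python3 -c "
from h import *
seated('s5',(671,145.5)); to(687,-138.5,80)"
```

```text
37 713 [673.4 145.5] 41.4
18 207 [672.5 146.4] 25.5
t 27.78 pos [674.6 147.3  84. ] w 43.6 f [ 0.6 -0.4  0.5]
shift tool [   6.3 -285.7   13.8]
R [[-0.053, 0.004, 0.999], [-0.01, 1.0, -0.004], [-0.999, -0.01, -0.053]]
```

View pics/s5.png

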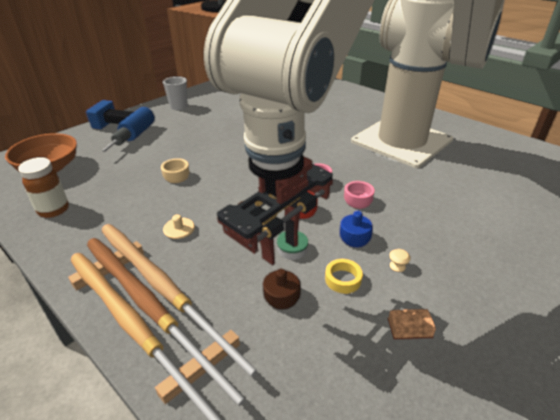

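Walnut lid seated (disc top 41.4; level at (282,285)). Last, the maple lid.

Emit:
send_rows(
  rows=[
    [0,-14,2,0],
    [-1,-26,2,0],
    [-1,-34,2,0],
    [0,-38,1,0],
    [0,-38,1,0],
    [0,-38,1,0],
    [0,-36,1,0],
    [0,-28,0,0],
    [0,-16,0,0],
    [0,-7,0,0],
  ],
)

```text
t: 28.62
ee_pos: [678.5, -145.1, 81.0]
orientation: [-0.01, 1.634, -0.007]
ft_force: [0.4, -0.5, 1.1]
width: 43.9
```

Emit:
send_rows(
  rows=[
    [0,0,0,0],
    [0,0,0,0],
    [0,0,0,0],
  ],
)

```text
t: 28.87
ee_pos: [676.4, -147.6, 78.8]
orientation: [-0.006, 1.638, -0.01]
ft_force: [-0.5, -0.6, -0.9]
width: 43.9
```

```bash
python3 -c "
from h import *
to(686,-138.5,20)"
```

```text
t 28.87 pos [ 676.4 -147.6   78.8] w 43.9 f [-0.5 -0.6 -0.9]
shift tool [58.   9.7 13.5]
R [[-0.067, 0.002, 0.998], [-0.01, 1.0, -0.003], [-0.998, -0.01, -0.067]]
```

Emit:
send_rows(
  rows=[
    [6,3,3,0],
    [12,3,3,0],
    [14,0,2,0],
    [13,0,0,0],
    [6,0,0,0],
    [2,0,0,0],
    [0,0,0,0],
    [0,0,0,0],
  ],
)

```text
t: 29.53
ee_pos: [680.0, -134.2, 16.6]
orientation: [-0.012, 1.643, -0.002]
ft_force: [-0.1, 0.1, -0.2]
width: 43.6
```

```bash
python3 -c "
from h import *
snap('wrist','w17'); to(685.5,-138.5,-14)"
```

```text
t 29.58 pos [ 680.  -134.3   16.7] w 43.9 f [-0.1 -0.1 -0.8]
shift tool [30.3 -4.   7.7]
R [[-0.072, -0.006, 0.997], [-0.009, 1.0, 0.006], [-0.997, -0.008, -0.072]]
```

View pics/w17.png

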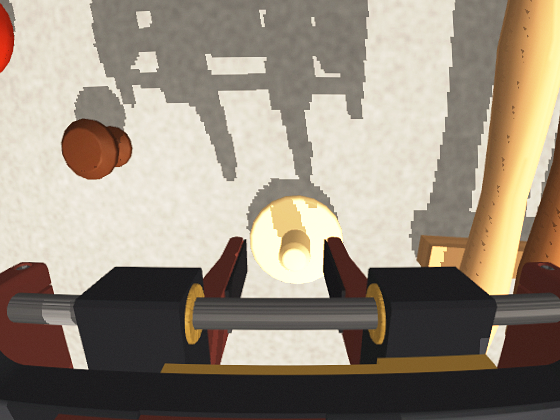

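Maple lid handle at (293,257), about 5 mm to +x. Correcting, then descending.

Emit:
send_rows(
  rows=[
    [0,-2,2.5,0],
    [0,-1.5,2,0],
    [0,0,0,0],
    [0,0,0,0],
    [0,0,0,0],
  ],
)

```text
t: 30.0
ee_pos: [686.9, -139.3, 19.0]
orientation: [-0.011, 1.638, -0.004]
ft_force: [0.7, -0.3, 0.4]
width: 43.9
```

```bash
python3 -c "
from h import *
to(685,-138.5,-14)"
```

```text
t 30.0 pos [ 686.9 -139.3   19. ] w 43.9 f [ 0.7 -0.3  0.4]
shift tool [33.   1.1  0.4]
R [[-0.067, -0.005, 0.998], [-0.01, 1.0, 0.005], [-0.998, -0.009, -0.067]]
```

Emit:
send_rows(
  rows=[
    [6,0.5,0.5,0],
    [10,0,0,0],
    [9,0,0,0],
    [4,0,0,0],
    [2,0,0,0],
    [0,0,0,0],
    [0,0,0,0],
  ],
)

```text
t: 30.58
ee_pos: [684.2, -139.0, -16.2]
orientation: [-0.011, 1.64, -0.003]
ft_force: [0.3, 0.0, 0.4]
width: 44.0
```

```bash
python3 -c "
from h import *
to(685,-138.5,-13)"
```

```text
t 30.58 pos [ 684.2 -139.   -16.2] w 44.0 f [0.3 0.  0.4]
shift tool [-3.3  0.4  0.6]
R [[-0.069, -0.005, 0.998], [-0.009, 1.0, 0.004], [-0.998, -0.009, -0.069]]
```

Emit:
send_rows(
  rows=[
    [-1.5,0,0.4,0],
    [0,0,0,0],
    [0,0,0,0],
    [0,0,0,0],
    [0,0,0,0],
    [0,0,0,0],
    [0,0,0,0],
  ],
  fingers=0,
)

```text
t: 31.17
ee_pos: [685.8, -139.0, -13.3]
orientation: [-0.011, 1.638, -0.004]
ft_force: [0.6, -0.1, -0.2]
width: 19.0
```

Emit:
send_rows(
  rows=[
    [-10,0,0,0],
    [-20,0,0,0],
    [-20,0,0,0],
    [-20,0,0,0],
    [-10,0,0,0],
    [0,0,0,0],
    [0,0,0,0],
  ],
)

```text
t: 31.75
ee_pos: [690.6, -138.1, 71.6]
orientation: [-0.011, 1.639, -0.003]
ft_force: [0.3, 0.0, -1.5]
width: 19.0
```

```bash
cat >> h.py <<'E'
MAP=lambda h:(h[...,0]>8)&(h[...,0]<38)&(h[...,2]>120)
E
python3 -c "
from h import *
held('w18',MAP)
to(564,-322,75)"
```

```text
held disc 4561 [ 692.1 -139.8] 32.9 z 100.1
t 31.8 pos [ 690.6 -138.1   71.5] w 19.1 f [ 0.7  0.4 -0. ]
shift tool [   6.8 -183.3 -127.4]
R [[-0.069, -0.005, 0.998], [-0.009, 1.0, 0.005], [-0.998, -0.009, -0.069]]
```

View pics/w18.png

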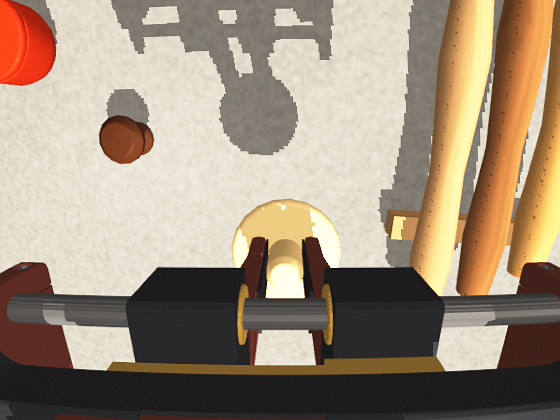

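Maple lid held. Carrying it to the maple box.

Emit:
send_rows(
  rows=[
    [-1,-12,-8,0],
    [-1,-22,-15,0],
    [0,-30,-21,0],
    [0,-32,-22,0],
    [0,-32,-22,0],
    [0,-26,-18,0],
    [0,-14,-9,0],
    [0,-6,-4,0],
    [0,0,0,0],
    [0,0,0,0],
  ],
)

```text
t: 32.63
ee_pos: [556.3, -320.9, 72.9]
orientation: [-0.008, 1.656, 0.004]
ft_force: [-0.7, 0.0, -0.2]
width: 18.7
```

```bash
python3 -c "
from h import *
to(563,-320.5,50)"
```

```text
t 32.63 pos [ 556.3 -320.9   72.9] w 18.7 f [-0.7  0.  -0.2]
shift tool [22.3  0.4  8.6]
R [[-0.085, -0.007, 0.996], [-0.003, 1.0, 0.007], [-0.996, -0.002, -0.085]]
```

Emit:
send_rows(
  rows=[
    [4,0,3,0],
    [6,0,3,0],
    [6,0,1,0],
    [4,0,0,0],
    [0,0,0,0],
    [0,0,0,0],
  ],
)

```text
t: 33.13
ee_pos: [564.5, -315.6, 48.0]
orientation: [-0.012, 1.658, 0.01]
ft_force: [-0.2, 0.1, -0.4]
width: 19.3
```

```bash
python3 -c "
from h import *
held('w19',MAP)
to(563,-320.5,50)"
```

```text
held disc 4571 [ 566.7 -317.6] 32.9 z 76.5
t 33.18 pos [ 564.4 -315.5   48. ] w 19.2 f [0.4 0.4 0.1]
shift tool [-1.9 -5.  -1.6]
R [[-0.087, -0.013, 0.996], [-0.001, 1.0, 0.013], [-0.996, -0.0, -0.087]]
```

View pics/w19.png

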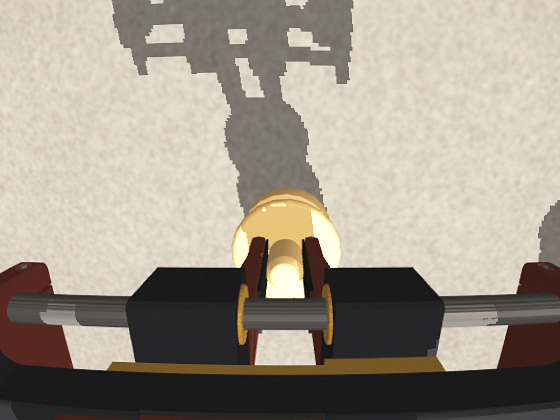

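Lid over the maple box ((287,240) over (287,215)). It needs -2 mm in x and -4 mm in y; lowering.

Emit:
send_rows(
  rows=[
    [0,-3,-1,0],
    [4,-2.5,0,0],
    [8,-0.5,0,0],
    [8,0,0,0],
    [4,0,0,0],
    [2,0,0,0],
    [0,0,0,0],
    [0,0,0,0],
  ],
)

```text
t: 33.85
ee_pos: [560.8, -322.4, 19.5]
orientation: [-0.011, 1.658, 0.01]
ft_force: [-0.4, 0.1, -0.2]
width: 19.3
```

```bash
python3 -c "
from h import *
held('w20',MAP)
to(562.3,-320,14)"
```

```text
held disc 4566 [ 562.5 -324.3] 33.1 z 48.0
t 33.9 pos [ 560.8 -322.4   19.5] w 18.8 f [ 0.1  0.3 -0.6]
shift tool [5.4 2.4 2. ]
R [[-0.087, -0.013, 0.996], [-0.002, 1.0, 0.013], [-0.996, -0.0, -0.087]]
```

Emit:
send_rows(
  rows=[
    [1,1.5,1,0],
    [2,0.5,1,0],
    [2,0,0,0],
    [0.5,0,0,0],
    [0,0,0,0],
    [0,0,0,0],
  ],
)

```text
t: 34.4
ee_pos: [564.1, -320.7, 15.3]
orientation: [-0.013, 1.655, 0.009]
ft_force: [0.1, 0.3, -0.2]
width: 18.9
```

```bash
python3 -c "
from h import *
held('w21',MAP)
to(562.3,-320,14)"
```

```text
held disc 4564 [ 566.1 -322.4] 32.9 z 43.8
t 34.45 pos [ 564.  -320.7   15.2] w 19.3 f [ 0.2 -1.   0.5]
shift tool [ 1.4  0.7 -1.6]
R [[-0.084, -0.014, 0.996], [-0.003, 1.0, 0.014], [-0.996, -0.002, -0.084]]
```

Emit:
send_rows(
  rows=[
    [1.5,0,-1,0],
    [0,0,0,0],
    [0,0,0,0],
  ],
)

```text
t: 34.7
ee_pos: [564.4, -321.0, 15.2]
orientation: [-0.014, 1.651, 0.008]
ft_force: [-0.5, 0.4, -0.3]
width: 19.3
```

Emit:
send_rows(
  rows=[
    [0,0,0,0],
    [0,0,0,0],
    [0,0,0,0],
    [0,0,0,0],
    [0,0,0,0],
    [0,0,0,0],
  ],
  fingers=0.5,
)

```text
t: 35.2
ee_pos: [563.3, -320.8, 14.1]
orientation: [-0.013, 1.653, 0.008]
ft_force: [0.4, -0.7, 1.1]
width: 44.2
```

Emit:
send_rows(
  rows=[
    [-8,0,0,0],
    [-15,0,0,0],
    [-20,0,0,0],
    [-30,0,0,0],
    [-30,0,0,0],
    [-30,0,0,0],
    [-15,0,0,0],
    [0,0,0,0],
  ],
)

```text
t: 35.87
ee_pos: [574.8, -319.5, 169.4]
orientation: [-0.011, 1.657, 0.01]
ft_force: [-0.2, -0.4, 1.0]
width: 44.0
```

```bash
python3 -c "
from h import *
seated('s6',(564.5,-322)); to(400,300,160)"
```

```text
37 265 [ 567.5 -322.5] 40.9
18 141 [ 565.7 -321.1] 25.9
t 35.92 pos [ 574.4 -319.3  168.2] w 43.4 f [ 0.9 -0.3 -0.1]
shift tool [  22.9  621.6 -164.8]
R [[-0.087, -0.013, 0.996], [-0.001, 1.0, 0.013], [-0.996, 0.001, -0.087]]
```

View pics/s6.png

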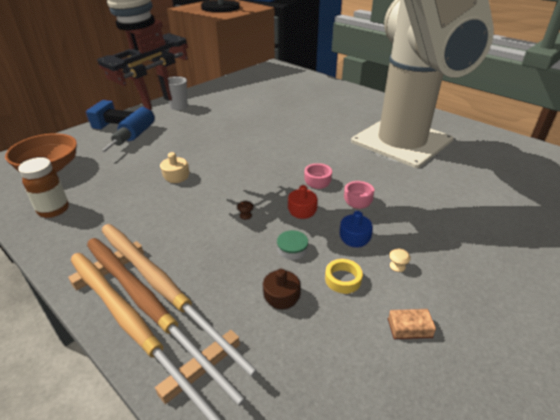

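The picture shows all four boxes closed and both knobs in place at (245,209) and (400,258). Final numeric check from both fixed views.

```bash
python3 - <<'E'
from h import *
B=dict(walnut=(671,145.5),maple=(564.5,-322),blue=(448.5,149),padauk=(453.5,6.5))
t=snap('top','t9'); s=dict(np.load('pics/s6.npz'))
for nm,d in(('top',t),('scene',s)):
    W=cloud(d)
    for k,c in B.items():
        D=near(W,c,45,37,47); H=near(W,c,45,62,76)
        if len(D)<50: print(nm,k,len(D)); continue
        A=np.c_[D[:,:2]-D[:,:2].mean(0),np.ones(len(D))]; p=np.linalg.lstsq(A,D[:,2],rcond=None)[0]
        Bo=near(W,c,45,4,33)
        f=lambda P:np.round(cv2.minEnclosingCircle(P[:,:2].astype(np.float32))[0],1) if len(P) else None
        print(nm,k,len(D),'disc',f(D),'z',p[2].round(1),'tilt',np.hypot(*p[:2]).round(3),'handle',f(H),'body',f(Bo))
    for k,c in dict(kw=(554,-75),km=(460,258)).items():
        P=near(W,c,45,5,50); print(nm,k,np.round(cv2.minEnclosingCircle(P[:,:2].astype(np.float32))[0],1) if len(P) else None)
print(ctrl.get_obs()['t'])
E
```

```text
top walnut 728 disc [672.2 145.2] z 41.2 tilt 0.01 handle [672.2 146.5] body [665.  142.3]
top maple 752 disc [ 566.2 -321.2] z 40.9 tilt 0.011 handle [ 567.3 -320.8] body [ 562.6 -319.4]
top blue 822 disc [449.2 148.9] z 40.9 tilt 0.006 handle [449.6 149. ] body [448.1 149.3]
top padauk 835 disc [453.5   7.2] z 40.9 tilt 0.004 handle [453.9   7.2] body [453.1   6.9]
top kw [552.6 -75.5]
top km [459.  258.4]
scene walnut 708 disc [672.7 145.9] z 41.3 tilt 0.013 handle [673.5 145.9] body [672.2 146.3]
scene maple 263 disc [ 567.5 -322.5] z 40.9 tilt 0.019 handle [ 567.3 -319.9] body [ 566.9 -319.4]
scene blue 456 disc [450.8 149.5] z 41.1 tilt 0.02 handle [451.6 149.5] body [450.3 149.8]
scene padauk 352 disc [453.9   7.6] z 41.1 tilt 0.015 handle [457.2   7.8] body [457.   11.3]
scene kw [554.5 -73.8]
scene km [461.2 257.5]
35.9667
```

View pics/t9.png

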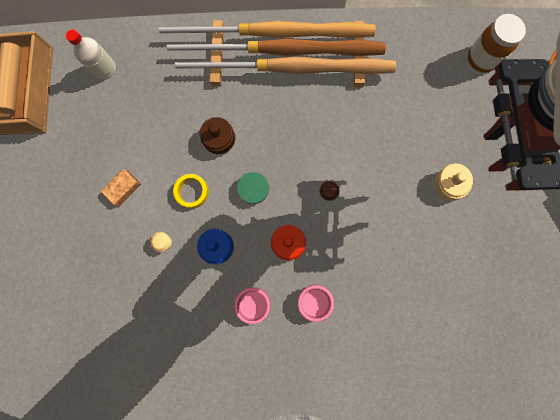

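The top view shows all four lids seated: walnut (217,135), maple (455,181), blue (214,246) and padauk (288,242). The knobs are unmoved and the arm is clear.

```bash
python3 -c "
from h import *
print(ctrl.close_job())"
```

```text
the job is handed in; nothing more can be done
None
```

All four lids (padauk, blue, walnut and maple) are on the boxes of their own wood or colour. I handed the job in at about 36 s of the 106 s allowed; it reported no verdict.

**Last checks, from the top and scene cameras:**
- **Height:** the disc tops measure 40.9–41.3 mm against a nominal 42. The cameras read the bench about 1 mm low, so this fits seated lids.
- **Level:** the fitted disc tilt is 0.02 rad or less, against the 0.08 limit.
- **Centring:** the discs are within about 3 mm of the box centres found at the start.
- **Boxes and knobs:** the boxes look upright where they began, and both knobs are within about 2 mm of where they were. The arm is clear of everything.

**What disagreed or failed:**
- **First grasp missed:** both cameras put the real fingertips about 33.5 mm above the reported TCP. The first close on the padauk lid therefore shut above its handle without touching it. I allowed for the offset after that, and every later grasp held the first time.
- **Gripper tilt:** the tool slowly drifted to about 0.09 rad off vertical, which the moves cannot correct. The lids still settled level when released.
- **Box centres:** I couldn't measure the closed boxes' centres well, because lids and shadow hide them. Those readings differ between views by up to about 7 mm.

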